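Set up the thread counter on a sample

ROBOT

A 6-joint arm with a two-finger parallel gripper is mounted at the origin on the work surface. World frame = base frame: x ahead of the robot, y to its left, z up, the work surface at z = 0. Lengths are in m, angles in rad, forces in N, time in s.
With the tool pointing down it reaches from about 0.3 to 0.875 m from the base axis. Payload 6.4 kg.
Tool frame: the origin (TCP) lies midway between the tips of the shut fingers; the grasp point (between the pads) lies 19 mm behind it (grasp_offset is the distance from the TCP to the grasp point, in m); z points along the fingers, y is the line along which they close (so a half turn about z gives the same grasp; the last joint's range is limited). The gripper opens to 85 mm and grips with 20 to 120 N. Pads are 22 mm wide; open, the fingers measure 114 mm over their backs; the gripper's body (76 mm by 85 mm) begins 54 mm behind the grasp point. The pads swing forward as they close: fully open they stand 13 mm farther back than shut.
Start: joints at [-1.554, 0.181, 1.607, -0, 1.354, -0.206], TCP at [0.127, -0.561, 0.207] pointing down, gripper open.
Joint ranges: [-2.99, 2.99], [-0.89, 2.07], [0.3, 2.58], [-1.14, 4.28], [0, 2.63], [-3.12, 3.12]. Speed limits (rad/s): [2.57, 2.57, 3.01, 3.14, 3.14, 3.14].

INTERFACE

Orientations are given as a unit quaternion [w, x, y, z].
In Python, from bench import * gives the robot as it stands. The module is installed in compiled form; this text tells all that it offers.
- The arm moves only by the tool servo_tool, never from a script. Its argument "commands" is text: rows parted by semicolons, each of 7 numbers parted by spaces: the turn, a rotation vector about the tool's x, y, z in rad, then the shift along the tool's x, y, z in mm, then the opening, from 0 (shut) to 1 (fully open). In form: wx wy wz dx dy dz claw; .... A call has 1 to 5 rows; each row shifts and turns the commanded pose from where the row before left it, along the tool's axes as they then stand; what a row does not reach is not made up. A row lasts 1/8 s, in which the tool goes at most 62.5 mm and 10.7 degrees, less where a joint would pass 70% of its speed; a pose out of reach is approached as far as the arm can. A call with a gripper value outside its range is refused whole. The fingers move at their own pace and stop on an object; the grip force is fixed at half the most. Time passes only in rows, so rows that do not move let the fingers close. It gives the time, the measured TCP pose, the force, the opening and the grip force at its end, in the units of the state.
- get_obs(): the state, without advancing time (a new reading comes with each control period).
- camera(name): name is "scene" or "side" or "wrist"; returns the picture (480x640x3 uint8, blue, green, red); there is no depth.
- calibration(name): a dict with "fx", "fy", "cx", "cy" (pixels), "k1" (the pictures are not rectified: a ray, as slopes to the right and down, at radius r is drawn at 1 + k1 r^2 times it, then the intrinsics apply), "R" (3x3) and "t" (3): a world point X has camera coordinates R X + t. Camera axes: x right, y down, z forward; pixel columns grow to the right and rows downward; lengths in m; the calibration is good to about 2 mm. A picture is of the moment at which its call begins: read the wrist's pose just before it. calibration takes no time and is no camera call; for the wrist camera it gives the pose at the moment of the call.
- hand_in(): hands the job in; it is judged then, once.
The state is a dict: "time_s": time; "q": joint angles; "dq": joint speeds; "joint_efforts": joint torques, N m; "eef_pos": TCP position; "eef_rot": TCP orientation; "wrist_force": force on the tool from outside, world axes, zero at the start; "torque": the same for the moment, N m; "opening": opening from 0.0 (shut) to 1.0 (fully open); "grasp_force": force on a finger pad.
Only numpy, scipy, OpenCV 4.12 (cv2) and the standard library are available. Lean on these libraries where they do the work, as an engineer would, in place of code of your own. Each camera call takes 0.05 s, during which the arm holds its last target. There are 200 camera calls.

TASK

Carry the thread counter, with its lens still locked, onto the framed sample and set it down gently, centred on the sample and square to it. Then slide the orange lock off and draw the lens carriage along until its yellow pointer stands over the red line on the sample; leave the lock off and the other things on the bench undisturbed.

Things in the scene. Friction and masses are not known exactly. Their poses are not given: they have to be found in the camera images.
- counter_bar (a point): Middle of the steel guide bar of the thread counter (loose, 0.65-0.9 kg). z up; y along bar, towards the end where the lens is parked; x to the back, where the lock is. Bar 14 thick (x), 14 high (z 34-48 mm above the base's underside; this point 41), open below, free to grip from y -70 to +33 mm. End pedestals 22 x 14, 50 high at y = +-77. Held near its middle the counter hangs nearly level
- counter_foot (a point): Centre of the underside of the counter's black base plate, 114 (x) x 170 (y) x 8 mm with a reading slot; 3 mm in front (-x) of the guide bar's centre line; on the table at the start. Axes as counter_bar
- lens (a point): Black upright lens tube of the carriage that rides on the bar: diameter 24, from 22 to 80 mm above the base's underside (the tallest part). This point: on its axis, 66 mm up, 32 mm in front (-x) of the bar. Behind it the aluminium carriage block (34 mm along y, 54 high) begins 16 mm from the tube's axis. Axes as counter_bar. Sliding along y takes about 1.5 N; it stays where left
- pointer (a point): Tip of the carriage's yellow pointer, at the front edge of the base over the scale, 12 mm above the base's underside, 28 mm in front of the lens axis, at the same local y as the lens. Axes as counter_bar
- carriage (a joint): Travel of the lens carriage along the bar, m: 0 = parked at the lock, at local y = +52 mm; grows towards local -y, up to 0.104. The lock's bolt holds it at 0 (play 1.5 mm)
- lock_thumb (a point): Centre of the orange thumb piece of the lock slide, 13 (x) x 14 (y) x 18 mm high, 46 mm above the base's underside (top 55, foot 37-39 on a steel bolt over a guide block). At the back of the counter, 44 mm behind the bar's centre line, level with the parked lens along y. 25 mm free on both its y sides. Axes as counter_bar
- lock (a joint): Lock slide, m: 0 = bolt fully into the carriage (locked); grows as the thumb piece is slid away from the lens (local +x), 0.014 = fully off. The bolt is clear of the carriage from 0.008. It takes about 1.5 N and stays where left; starts at 0 to 0.002
- sample: Framed sample, fixed: flat white mount 150 (x) x 210 (y) x 6 mm with a blue-grey woven sample under glass; origin at the centre of its underside on the table, so its top is at 6 mm; y along its long side. The counter goes centred on it, long side along long side, either way round
- line: Red pen line, 2 mm wide, 134 mm long, on top of the sample and straight across it along the sample's x; origin at the line's middle, 6 mm above the table, within 25 mm of the sample's middle along y. Axes parallel to the sample's
- weight: Bystander: stainless loading weight with a flared top, diameter 38, 60 mm tall, standing loose between counter and sample; origin under its centre
- clampring: Bystander: dark steel clamp ring, outer diameter 60, 14 mm high, lying loose between counter and sample; origin under its centre
- pen: Bystander: white marking pen with blue cap, 131 mm long, 12 mm thick, lying loose beyond the work; origin under its middle, x along it

How it is judged:
By the outcome, as a careful person would: the job done as asked, in the order asked, and still so for the second after the job is handed in, with the robot touching nothing.
It also fails if it takes over 64 s, if anything falls off the work surface, if the arm or the gripper's body presses on something with over 40 N, if the wrist force passes 120 N, or if a joint passes its speed limit or range.

## Working session

There is one attempt and no reset: what is moved stays moved. The work goes in short steps, Python scripts to look and compute and a tool call to move; the robot and the scene stay as the last step left them, time stands still between calls to the robot, and variables do not carry over. Pictures are saved under pics/ and viewed, at most 10 in all, crops included, and the job is handed in when it is done.

Besides the shell and the picture viewer there is one more tool, called by a JSON object that holds its "name" and its "arguments". servo_tool: Moves the arm, as the interface text tells. Its arguments: {"type":"object","properties":{"commands":{"type":"string"}},"required":["commands"]}

```bash
mkdir -p pics; python3 - <<'E'
from bench import *
import cv2, numpy as np
o=get_obs(); print({k:np.round(v,3) for k,v in o.items()})
a=camera("scene"); b=camera("side")
cv2.imwrite("pics/scene0.png",a); cv2.imwrite("pics/side0.png",b)
for n in("scene","side","wrist"):
    c=calibration(n); print(n,c['fx'],c['k1'],np.round(-np.array(c['R']).T@c['t'],3),np.round(c['R'],2).tolist())
E
```

```text
{'time_s': np.float64(0.0), 'q': array([-1.554,  0.182,  1.608,  0.   ,  1.354, -0.206]), 'dq': array([ 0.   ,  0.001,  0.001,  0.001, -0.001, -0.001]), 'joint_efforts': array([ 0.0000e+00, -4.4487e+01, -3.5134e+01, -0.0000e+00,  9.0000e-03,
       -0.0000e+00]), 'eef_pos': array([ 0.127, -0.56 ,  0.206]), 'eef_rot': array([-0.001,  0.994,  0.111,  0.   ]), 'wrist_force': array([ 0.809, -0.604, -0.354]), 'torque': array([0.01 , 0.003, 0.003]), 'grasp_force': np.float64(0.0), 'opening': np.float64(1.0)}
scene 536.6510918961733 0.02393639528555002 [ 1.012 -0.63   0.791] [[0.86, 0.51, 0.0], [0.35, -0.58, -0.74], [-0.37, 0.63, -0.68]]
side 444.181500751901 0.03135120886342705 [ 0.362 -0.524  0.601] [[0.9, -0.43, -0.0], [-0.28, -0.59, -0.76], [0.32, 0.68, -0.65]]
wrist 390.44944739775843 -0.008322213819363225 [ 0.2   -0.545  0.372] [[0.22, -0.98, -0.0], [-0.93, -0.21, 0.29], [-0.28, -0.06, -0.96]]
```

View pics/scene0.png

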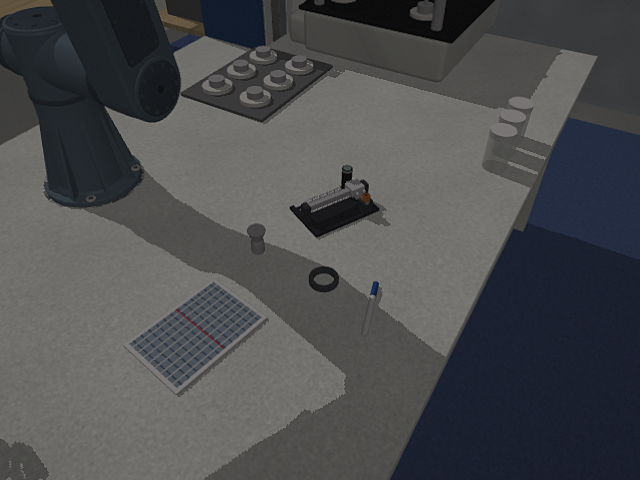

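View pics/side0.png

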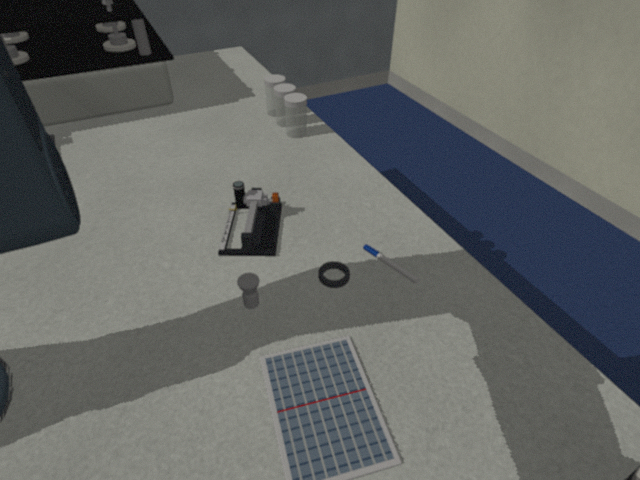

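The scene picture shows the counter near (335,210), with the lens at (347,170), the orange lock at (367,198), the sample corners at (125,346), (214,282), (268,320), (178,393) and the red line from (178,309) to (224,348). The side picture shows the base plate's near corners at (220,253) and (278,254), its far right corner at (284,204), and the line from (278,410) to (366,390).

```bash
cat > h.py <<'E'
from bench import *
import cv2, numpy as np
from scipy.spatial.transform import Rotation as Rot
def ray(n,uv,c=None):
    c=c or calibration(n); R=np.array(c['R']); t=np.array(c['t'])
    d=np.array([(uv[0]-c['cx'])/c['fx'],(uv[1]-c['cy'])/c['fy']]); x=d.copy()
    for _ in range(20): x=d/(1+c['k1']*(x@x))
    return -R.T@t, R.T@np.array([*x,1.])
def on(n,uv,z,c=None):
    o,v=ray(n,uv,c); return (o+v*(z-o[2])/v[2])
def proj(n,X,c=None):
    c=c or calibration(n); p=np.array(c['R'])@np.array(X)+np.array(c['t']); x=p[:2]/p[2]; x=x*(1+c['k1']*(x@x))
    return np.array([c['fx']*x[0]+c['cx'],c['fy']*x[1]+c['cy']])
def pose():
    o=get_obs(); q=o['eef_rot']; return np.array(o['eef_pos']),Rot.from_quat([q[1],q[2],q[3],q[0]])
E
python3 - <<'E'
from h import *
np.set_printoptions(precision=4,suppress=True)
for n,L in {"scene":{"sample":[(125,346),(214,282),(268,320),(178,393)],"line":[(178,309),(224,348)]},"side":{"sample":[(263,352),(350,338),(400,462)],"line":[(278,410),(366,390)]}}.items():
    for k,v in L.items():
        P=np.array([on(n,p,.006)[:2] for p in v]); print(n,k,P.tolist() and P, 'mean',P.mean(0))
for n,v in {"scene":[(291,211),(318,236),(380,212)],"side":[(220,254),(278,255),(284,204)]}.items():
    print(n,"base",np.array([on(n,p,.006)[:2] for p in v]))
print("lens top",on("scene",(347,168),.08),on("side",(239,184),.08)); print("thumb",on("scene",(367,198),.046),on("side",(276,198),.046))
print("weight",on("scene",(258,250),0),on("side",(251,303),0),"ring",on("scene",(323,281),.007),on("side",(334,275),.007))
print("pen",on("scene",(375,287),.006),on("scene",(367,333),.006))
E
```

```text
scene sample [[ 0.433  -0.3208]
 [ 0.4708 -0.1232]
 [ 0.6155 -0.1463]
 [ 0.575  -0.3436]] mean [ 0.5236 -0.2335]
scene line [[ 0.4562 -0.2107]
 [ 0.5845 -0.2362]] mean [ 0.5204 -0.2235]
side sample [[ 0.4688 -0.1133]
 [ 0.606  -0.1494]
 [ 0.5693 -0.3466]] mean [ 0.548  -0.2031]
side line [[ 0.4537 -0.2134]
 [ 0.5819 -0.2405]] mean [ 0.5178 -0.2269]
scene base [[0.4831 0.1353]
 [0.5782 0.0953]
 [0.6576 0.2354]]
side base [[0.4733 0.1383]
 [0.5754 0.0858]
 [0.6516 0.2371]]
lens top [0.5597 0.2538 0.08  ] [0.5579 0.2486 0.08  ]
thumb [0.63   0.2196 0.046 ] [0.625  0.2134 0.046 ]
weight [ 0.4886 -0.001   0.    ] [ 0.487  -0.0035  0.    ] ring [ 0.6539 -0.0123  0.007 ] [ 0.6487 -0.0118  0.007 ]
pen [0.7484 0.0268 0.006 ] [ 0.7851 -0.0795  0.006 ]
```

{"name": "servo_tool", "arguments": {"commands": "0 0 -0.165 0 0 -9 1; 0 0 -0.165 0 0 -9 1; 0 0 -0.165 0 0 -9 1; 0 0 -0.165 0 0 -9 1; 0 0 -0.165 0 0 -9 1"}}

```text
time_s: 0.72
eef_pos: [0.127, -0.5604, 0.2513]
eef_rot: [-0.0, 0.865, 0.503, 0.0]
wrist_force: [0.0, 0.1, 0.1]
opening: 1.001
grasp_force: 0.0
```

{"name": "servo_tool", "arguments": {"commands": "0 0 -0.162 0 0 0 1; 0 0 -0.162 0 0 0 1; 0 0 0 44 32.5 0 1; 0 0 0 44 32.5 0 1; 0 0 0 44 32.5 0 1"}}

```text
time_s: 1.35
eef_pos: [0.2496, -0.4492, 0.2511]
eef_rot: [-0.0, 0.774, 0.633, 0.0]
wrist_force: [0.7, -1.4, -0.1]
opening: 1.001
grasp_force: 0.0
```

{"name": "servo_tool", "arguments": {"commands": "0 0 0 44 32.5 0 1; 0 0 0 44 32.5 0 1; 0 0 0 44 32.5 0 1; 0 0 0 44 32.5 0 1; 0 0 0 44 32.5 0 1"}}

```text
time_s: 1.98
eef_pos: [0.4525, -0.2656, 0.2513]
eef_rot: [-0.0, 0.774, 0.633, -0.0]
wrist_force: [-0.7, -1.3, -0.0]
opening: 1.003
grasp_force: 0.0
```

{"name": "servo_tool", "arguments": {"commands": "0 0 0 44 32.5 0 1; 0 0 0 44 32.5 0 1; 0 0 0 0 0 0 1; 0 0 0 0 0 0 1"}}

```text
time_s: 2.48
eef_pos: [0.5322, -0.1936, 0.251]
eef_rot: [-0.001, 0.774, 0.634, -0.0]
wrist_force: [0.2, 0.8, 0.4]
opening: 1.002
grasp_force: 0.0
```

```bash
python3 - <<'E'
from h import *
import json
p,r=pose(); c=calibration("wrist"); cv2.imwrite("pics/w1.png",camera("wrist")); print(p,r.as_matrix()[:,0],get_obs()['q'])
json.dump({k:np.array(v).tolist() for k,v in c.items()},open("c1.json","w"))
E
```

```text
[ 0.53223965 -0.19356006  0.25096929] [ 1.96901051e-01  9.80423366e-01 -1.17112917e-05] [-5.59215893e-01  1.27532087e-01  1.57690459e+00 -4.27352041e-04
  1.43813946e+00 -3.59741278e-01]
```

View pics/w1.png

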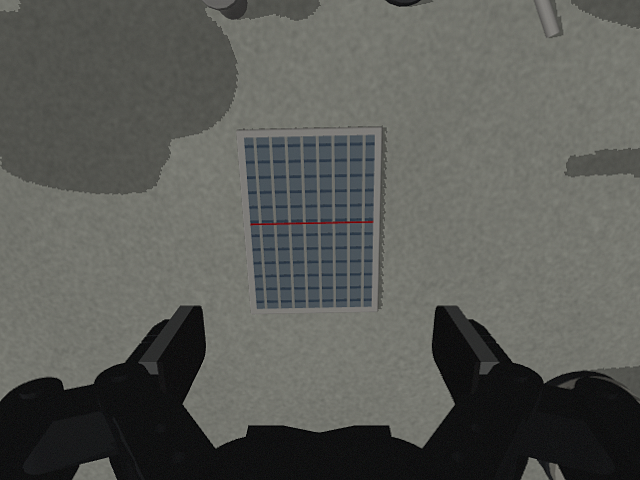

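The wrist view shows the sample's corners at about (238,129), (382,126), (378,311) and (251,313), and the red line from (250,224) to (373,221).

```bash
python3 - <<'E'
from h import *
import json
c=json.load(open("c1.json")); im=cv2.imread("pics/w1.png").astype(int); b,g,r=im[...,0],im[...,1],im[...,2]
m=((b-r>12)).astype(np.uint8); m[:110]=0; m[330:]=0; m[:,:225]=0; m[:,395:]=0
W=lambda m:np.array([on("w",(x,y),.006,c)[:2] for y,x in np.argwhere(m)],np.float32)
print("blue",cv2.minAreaRect(W(m)))
R=((r-g>40)&(r-b>40)).astype(np.uint8); R[:110]=0;R[330:]=0
P=W(R); d=cv2.fitLine(P,cv2.DIST_L2,0,.01,.01).ravel(); print("red",len(P),P.mean(0),np.degrees(np.arctan2(d[1],d[0])))
C=np.array([on("w",q,.006,c)[:2] for q in[(238,129),(382,126),(378,311),(251,313)]],np.float32); print(C,C.mean(0),cv2.minAreaRect(C))
E
```

```text
blue ((0.5177208185195923, -0.2308800220489502), (0.1928202211856842, 0.1333599090576172), 79.88207244873047)
red 231 [ 0.51811033 -0.22559924] -10.156737
[[ 0.46549547 -0.11472188]
 [ 0.6094468  -0.14067516]
 [ 0.5735449  -0.34565485]
 [ 0.4272993  -0.31893843]] [ 0.51894665 -0.22999758] ((0.5191202759742737, -0.22994327545166016), (0.20809447765350342, 0.1486659049987793), 79.64727020263672)
```

{"name": "servo_tool", "arguments": {"commands": "0 0 0 58.5 -4.7 0 1; 0 0 0 58.5 -4.7 0 1; 0 0 0 58.5 -4.7 0 1; 0 0 0 58.5 -4.7 0 1; 0 0 0 58.5 -4.7 0 1"}}

```text
time_s: 3.15
eef_pos: [0.5673, 0.0977, 0.2519]
eef_rot: [0.0, 0.775, 0.632, 0.0]
wrist_force: [1.0, -0.6, -0.2]
opening: 1.001
grasp_force: 0.0
```

{"name": "servo_tool", "arguments": {"commands": "0 0 0 58.5 -4.7 0 1; 0 0 0 58.5 -4.7 0 1; 0 0 0.14 0 0 10 1; 0 0 0.14 0 0 10 1; 0 0 0 0 0 0 1"}}

```text
time_s: 3.78
eef_pos: [0.5809, 0.2127, 0.2306]
eef_rot: [-0.0, 0.855, 0.519, -0.001]
wrist_force: [0.4, -0.3, -0.4]
opening: 0.995
grasp_force: 0.0
```

{"name": "servo_tool", "arguments": {"commands": "0 0 0 0 0 0 1"}}

```text
time_s: 3.9
eef_pos: [0.5817, 0.2131, 0.2321]
eef_rot: [0.0, 0.854, 0.52, 0.0]
wrist_force: [-0.2, -0.2, -0.4]
opening: 1.0
grasp_force: 0.0
```

```bash
python3 - <<'E'
from h import *
import json
p,r=pose(); c=calibration("wrist"); cv2.imwrite("pics/w2.png",camera("wrist")); print(p,r.as_matrix()[:,0],get_obs()['q'])
json.dump({k:np.array(v).tolist() for k,v in c.items()},open("c2.json","w"))
E
```

```text
[0.58169682 0.21306997 0.23207173] [4.59995442e-01 8.87921259e-01 1.74420144e-04] [ 1.60141397e-01  2.58517616e-01  1.46171280e+00 -8.27389879e-05
  1.42042865e+00  6.38417113e-01]
```

View pics/w2.png

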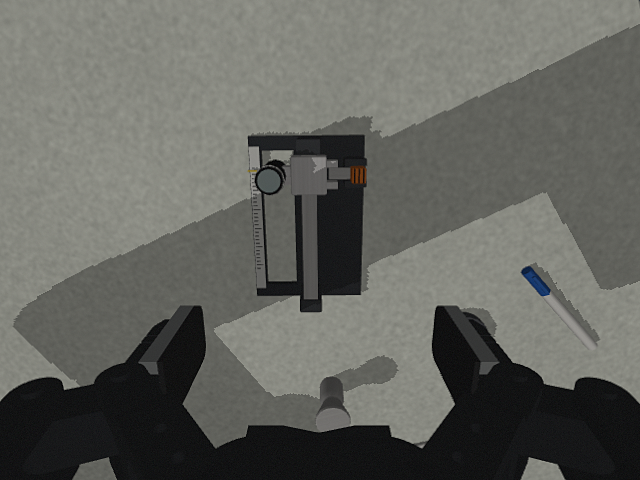

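The wrist view shows the counter: base corners at (248,136), (364,136), (361,294), (257,295), lens top at (271,180), thumb at (358,175), and the bar running from (309,195) to (311,298).

```bash
python3 - <<'E'
from h import *
import json
c=json.load(open("c2.json"))
C=np.array([on("w",q,.008,c)[:2] for q in[(248,136),(364,136),(361,294.5),(257,295)]],np.float32); print(C,C.mean(0),cv2.minAreaRect(C))
f=C.mean(0)
B=[on("w",(309.5,196),.048,c)[:2],on("w",(310.5,297),.048,c)[:2]]; d=B[0]-B[1]; print("bar",B,np.degrees(np.arctan2(d[1],d[0]))-90)
print("lens",on("w",(271,180),.080,c),"thumb",on("w",(358.5,174),.055,c))
for a in(-27.,-28.):
    R=Rot.from_euler('z',a,degrees=True).as_matrix()
    for X in([3,0,41],[3-32,52,80],[47,52,55]): print(a,R@np.array(X)/1e3+[*f,0])
E
```

```text
[[0.549095   0.29580712]
 [0.64894134 0.24402797]
 [0.57374424 0.09368901]
 [0.47241554 0.14561585]] [0.561049 0.194785] ((0.5614196062088013, 0.19474804401397705), (0.16880594193935394, 0.11385899782180786), 62.95363235473633)
bar [array([0.57884889, 0.22261502]), array([0.53281949, 0.13311534])] -27.216613058187995
lens [0.56053583 0.25390909 0.08      ] thumb [0.62683976 0.22123773 0.055     ]
-27.0 [0.563722   0.19342303 0.041     ]
-27.0 [0.5588173  0.25428306 0.08      ]
-27.0 [0.6265338  0.21977978 0.055     ]
-28.0 [0.56369783 0.19337658 0.041     ]
-28.0 [0.55985603 0.25431295 0.08      ]
-28.0 [0.62696004 0.21863311 0.055     ]
```

{"name": "servo_tool", "arguments": {"commands": "0 0 0 -23 -7 0 1; 0 0 0 0 0 60 1; 0 0 0 0 0 60 1; 0 0 0 0 0 50 1; 0 0 0 0 0 0 1"}}

```text
time_s: 4.58
eef_pos: [0.561, 0.1961, 0.0578]
eef_rot: [-0.002, 0.855, 0.519, -0.004]
wrist_force: [0.4, 0.7, 0.7]
opening: 1.0
grasp_force: 0.0
```

{"name": "servo_tool", "arguments": {"commands": "0 0 0 0 0 20 1; 0 0 0 0 0 20 1; 0 0 0 0 0 0 1; 0 0 0 0 0 0 1"}}

```text
time_s: 5.08
eef_pos: [0.565, 0.1971, 0.0222]
eef_rot: [0.0, 0.855, 0.519, 0.0]
wrist_force: [0.2, -0.8, 0.9]
opening: 0.998
grasp_force: 0.0
```

{"name": "servo_tool", "arguments": {"commands": "0 0 0 0 0 0 0; 0 0 0 0 0 0 0; 0 0 0 0 0 0 0; 0 0 0 0 0 0 0; 0 0 0 0 0 0 0"}}

```text
time_s: 5.7
eef_pos: [0.5644, 0.1971, 0.0219]
eef_rot: [-0.0, 0.855, 0.519, -0.0]
wrist_force: [-2.5, 0.6, 5.0]
opening: 0.114
grasp_force: 58.7
```

{"name": "servo_tool", "arguments": {"commands": "0 0 0 0 0 0 0; 0 0 0 0 0 0 0; 0 0 0 0 0 0 0"}}

```text
time_s: 6.08
eef_pos: [0.5644, 0.1971, 0.0219]
eef_rot: [-0.0, 0.855, 0.519, -0.0]
wrist_force: [-3.4, -0.3, 4.4]
opening: 0.116
grasp_force: 58.9
```

{"name": "servo_tool", "arguments": {"commands": "0 0 0 0 0 -8 0; 0 0 0 0 0 -15 0; 0 0 0 0 0 -30 0; 0 0 0 0 0 -40 0; 0 0 0 0 0 -25 0"}}

```text
time_s: 6.7
eef_pos: [0.5654, 0.1971, 0.1422]
eef_rot: [0.001, 0.855, 0.519, 0.001]
wrist_force: [-0.0, -0.4, -7.9]
opening: 0.113
grasp_force: 59.1
```

{"name": "servo_tool", "arguments": {"commands": "0 0 0 0 0 0 0; 0 0 0 0 0 0 0"}}

```text
time_s: 6.95
eef_pos: [0.5635, 0.1968, 0.1383]
eef_rot: [-0.0, 0.855, 0.519, -0.001]
wrist_force: [-0.2, 0.0, -7.1]
opening: 0.116
grasp_force: 58.8
```

```bash
python3 - <<'E'
from h import *
p,r=pose(); a=camera("side"); b=camera("scene"); w=camera("wrist")
cv2.imwrite("pics/w3raw.png",w)
print(p,r.as_matrix()[:,0],get_obs()['torque'])
f=lambda i,x,y:cv2.resize(i[y:y+200,x:x+260],None,fx=1.5,fy=1.5,interpolation=cv2.INTER_CUBIC)
o=np.zeros((600,780,3),np.uint8); o[:300,:390]=f(a,130,60); o[:300,390:]=f(b,210,60); o[300:,:400]=cv2.resize(w,(400,300)); cv2.imwrite("pics/m3.png",o)
E
```

```text
[0.56346749 0.19680375 0.138303  ] [ 0.46091848  0.88744155 -0.00128803] [-0.04965723  0.03893085 -0.02934805]
```

View pics/m3.png

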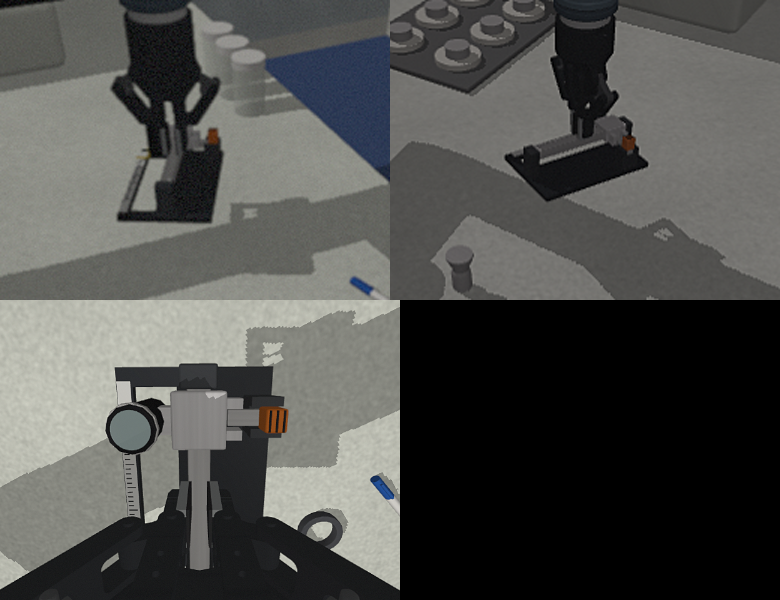

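The counter hangs level in the grip, with the lens and lock in place. The far base corners are at about (184,109) and (435,109) in the full wrist frame.

```bash
python3 - <<'E'
from h import *
p,r=pose(); c=calibration("wrist"); M=r.as_matrix()
x=M[:,1];y=M[:,0]; 
im=cv2.imread("pics/w3raw.png")
z0=p[2]-.0219
for (u,v),h in [((185,109),.008),((435,107.5),.008),((211,205+0),None)]:
    if h is None: continue
    q=on("w",(u,v),z0+h,c)-p; print((u,v),"local x,y rel TCP mm",1e3*q@x,1e3*q@y)
print("expected",-60,81.4,"|",54,81.4)
for X,n in(([-60,81.4,8],'cornerL'),([54,81.4,8],'cornerR'),([-32,48.4,80],'lens top'),([44,48.4,55],'thumb top')):
    print(n,proj("w",p+x*X[0]/1e3+y*X[1]/1e3+np.array([0,0,z0-p[2]+X[2]/1e3]),c))
cv2.imwrite("pics/w3c.png",cv2.resize(im[90:340,150:480],None,fx=2.2,fy=2.2))
E
```

```text
(185, 109) local x,y rel TCP mm -57.76585625359827 78.44444037114233
(435, 107.5) local x,y rel TCP mm 52.031896663182195 79.0337465387633
expected -60 81.4 | 54 81.4
cornerL [179.32046561 101.84624916]
cornerR [439.84533686 101.77339735]
lens top [202.83549741 213.94199793]
thumb top [442.6568851  196.91940232]
```

View pics/w3c.png

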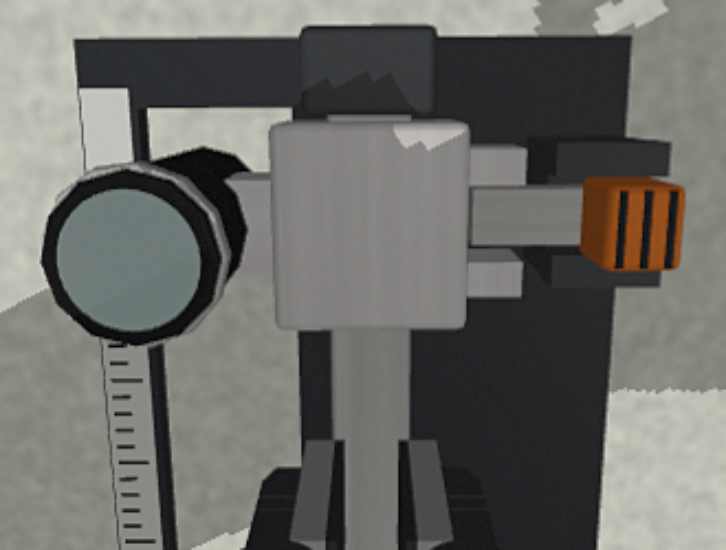

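```bash
cat > fit.py <<'E'
from h import *
from scipy.optimize import least_squares
P=np.array([[-57,85,8],[57,85,8],[-29,52,80],[47,52,55],[-8,84,50],[14,84,50],[-13,69,54],[-13,35,54]])/1e3
U=np.array([[75,39],[631,37],[128,258],[650,222],[302,28],[436,26],[272,122],[277,328]])/2.2+[150,90]
p,r=pose(); c=calibration("wrist"); M=r.as_matrix(); B=np.column_stack([M[:,1],M[:,0],-M[:,2]])
def f(s,full=0):
    Q=Rot.from_rotvec(s[:3]).as_matrix(); X=[p+B@(Q@k+s[3:]) for k in P]; e=np.array([proj("w",x,c) for x in X])-U
    return e if full else e.ravel()
s=least_squares(f,[0,0,0,-.003,-.0036,-.022],loss='soft_l1').x
print("rot deg",np.degrees(s[:3]),"foot rel TCP mm",s[3:]*1e3); print(f(s,1).round(1).tolist()); print("bar rel TCP",(Rot.from_rotvec(s[:3]).apply([.003,0,.041])+s[3:])*1e3)
E
python3 fit.py
```

```text
rot deg [-2.78505746  0.36971239  0.43237222] foot rel TCP mm [ -1.88512717  -6.06450943 -22.80058743]
[[0.4, 0.7], [0.1, -0.4], [2.2, -0.2], [-2.7, 2.4], [-0.7, -1.8], [1.7, -1.4], [-1.2, 0.1], [-0.1, 1.4]]
bar rel TCP [ 1.37165895 -4.04922425 18.13023189]
```

{"name": "servo_tool", "arguments": {"commands": "0 0 -0.1 0 0 0 0; 0 0 -0.1 0 0 0 0; 0 0 -0.096 0 0 0 0; 0 0 0 -20 3.6 0 0; 0 0 0 -40 3.6 0 0"}}

```text
time_s: 7.72
eef_pos: [0.5603, 0.1363, 0.1387]
eef_rot: [-0.0, 0.768, 0.64, -0.0]
wrist_force: [0.1, -0.8, -7.5]
opening: 0.113
grasp_force: 59.2
```

{"name": "servo_tool", "arguments": {"commands": "0 0 0 -50 3.6 0 0; 0 0 0 -50 3.6 0 0; 0 0 0 -50 3.6 0 0; 0 0 0 -50 3.6 0 0; 0 0 0 -50 3.6 0 0"}}

```text
time_s: 8.35
eef_pos: [0.5318, -0.1147, 0.1391]
eef_rot: [-0.0, 0.769, 0.639, -0.0]
wrist_force: [0.9, -0.6, -5.6]
opening: 0.113
grasp_force: 58.9
```

{"name": "servo_tool", "arguments": {"commands": "0 0 0 -50 3.6 0 0; 0 0 0 -40 3.6 0 0; 0 0 0 -23 3.6 0 0; 0 0.025 0 0 0 0 0; 0 0.024 0 0 0 0 0"}}

```text
time_s: 8.98
eef_pos: [0.5227, -0.2246, 0.1392]
eef_rot: [-0.017, 0.769, 0.639, 0.019]
wrist_force: [1.0, -0.0, -5.7]
opening: 0.116
grasp_force: 59.2
```

{"name": "servo_tool", "arguments": {"commands": "0 0 0 0 0 0 0; 0 0 0 0 0 0 0"}}

```text
time_s: 9.22
eef_pos: [0.523, -0.2247, 0.1395]
eef_rot: [-0.016, 0.768, 0.64, 0.019]
wrist_force: [-1.0, 0.4, -6.6]
opening: 0.113
grasp_force: 59.1
```

```bash
python3 - <<'E'
from h import *
p,r=pose(); M=r.as_matrix(); print(p,M); print(np.degrees(np.arctan2(M[1,1],M[0,1])))
E
```

```text
[ 0.52303716 -0.22465592  0.13952437] [[ 1.80831624e-01  9.83475845e-01  8.67102843e-03]
 [ 9.82288508e-01 -1.81039264e-01  4.83122314e-02]
 [ 4.90837092e-02 -2.18927702e-04 -9.98794644e-01]]
-10.430300099831427
```

{"name": "servo_tool", "arguments": {"commands": "0 0 0 -2 -1 30 0; 0 0 0 -2 0 35 0; 0 0 0 -3 0 25 0; 0 0 0 0 0 8 0; 0 0 0 0 0 0 0"}}

```text
time_s: 9.85
eef_pos: [0.5217, -0.227, 0.0415]
eef_rot: [-0.016, 0.768, 0.64, 0.019]
wrist_force: [1.1, -0.7, -6.6]
opening: 0.113
grasp_force: 59.0
```

{"name": "servo_tool", "arguments": {"commands": "0 0 0 0 0 3 0; 0 0 0 0 0 3 0; 0 0 0 0 0 2 0; 0 0 0 0 0 0 0"}}

```text
time_s: 10.35
eef_pos: [0.5216, -0.227, 0.0333]
eef_rot: [-0.016, 0.769, 0.639, 0.019]
wrist_force: [0.1, 0.1, -7.9]
opening: 0.115
grasp_force: 59.0
```

```bash
python3 - <<'E'
from h import *
a=camera("side"); b=camera("scene"); w=camera("wrist")
cv2.imwrite("pics/w4raw.png",w)
f=lambda i,x,y,W,H,k:cv2.resize(i[y:y+H,x:x+W],None,fx=k,fy=k,interpolation=cv2.INTER_CUBIC)
o=np.zeros((600,800,3),np.uint8); o[:340,:400]=f(a,230,310,200,170,2); o[:340,400:]=f(b,100,240,200,170,2); o[340:,:]=f(w,120,0,400,130,2); cv2.imwrite("pics/m4.png",np.clip(o*1.6,0,255).astype(np.uint8))
E
```

```text
(no output)
```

View pics/m4.png

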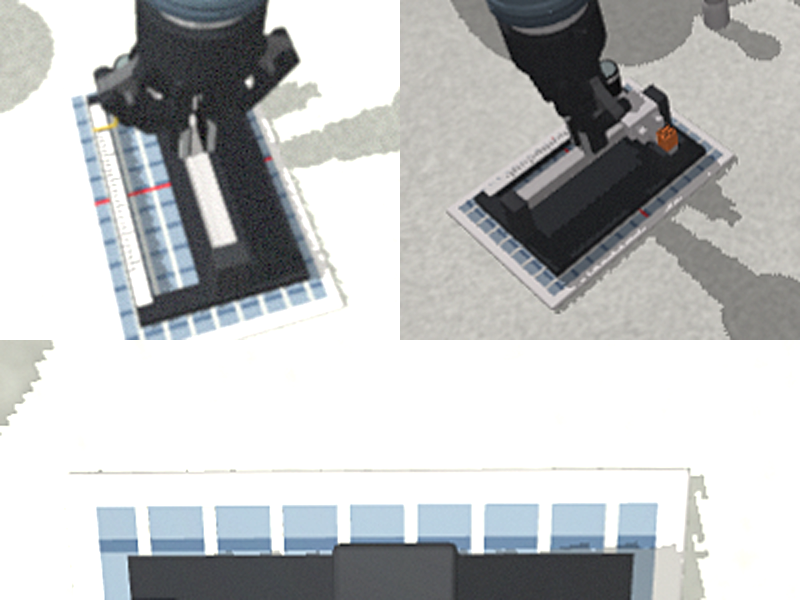

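The counter hovers level over the sample. In wrist pixels the sample's far edge runs (155,65.5)–(465,64) and the base's far edge runs (184.5,108)–(436.5,106.5).

```bash
python3 - <<'E'
from h import *
p,r=pose(); c=calibration("wrist"); a=np.radians(-10.2); X=np.array([np.cos(a),np.sin(a),0]);Y=np.array([-X[1],X[0],0])
g=lambda u,v,z:(lambda q:np.array([q@X,q@Y])*1e3)(on("w",(u,v),z,c)-np.array([.5187,-.2305,0]))
print("sample",g(155,65.5,.006),g(465,64,.006)); print("glass",g(120+97/2,82.5,.006),g(120+657/2,82.5,.006))
for h in(.016,.019): print("base",h,g(184.5,108,h),g(436.5,106.5,h))
E
```

```text
sample [-73.16485304 103.77568626] [ 72.64822904 103.6801923 ]
glass [-67.52620329  96.21592447] [65.47626675 95.52236874]
base 0.016 [-57.66993612  83.85994571] [57.59241369 83.91065035]
base 0.019 [-56.69495886  83.63134209] [56.72266839 83.68123522]
```

{"name": "servo_tool", "arguments": {"commands": "0 0 0 0 0 1.5 0; 0 0 0 0 0 1 0; 0 0 0 0 0 0.5 0; 0 0 0 0 0 0.5 0; 0 0 0 0 0 0 0"}}

```text
time_s: 11.12
eef_pos: [0.5217, -0.2269, 0.0298]
eef_rot: [-0.016, 0.769, 0.639, 0.019]
wrist_force: [0.2, 1.4, -6.5]
opening: 0.114
grasp_force: 59.0
```

{"name": "servo_tool", "arguments": {"commands": "0 0 0 0 0 0.5 0; 0 0 0 0 0 0.5 0; 0 0 0 0 0 0 0"}}

```text
time_s: 11.5
eef_pos: [0.5216, -0.2268, 0.0288]
eef_rot: [-0.016, 0.769, 0.639, 0.019]
wrist_force: [-0.6, 0.6, -6.8]
opening: 0.112
grasp_force: 59.0
```

{"name": "servo_tool", "arguments": {"commands": "0 0 0 0 0 0.5 0; 0 0 0 0 0 0.3 0; 0 0 0 0 0 0 0"}}

```text
time_s: 11.88
eef_pos: [0.5216, -0.2268, 0.0282]
eef_rot: [-0.016, 0.769, 0.639, 0.019]
wrist_force: [-0.6, 0.3, -5.0]
opening: 0.115
grasp_force: 59.5
```

{"name": "servo_tool", "arguments": {"commands": "0 0 0 0 0 0.4 0; 0 0 0 0 0 0.4 0; 0 0 0 0 0 0 0"}}

```text
time_s: 12.25
eef_pos: [0.5217, -0.2268, 0.028]
eef_rot: [-0.016, 0.768, 0.639, 0.019]
wrist_force: [-3.6, 1.4, 3.5]
opening: 0.113
grasp_force: 62.2
```

{"name": "servo_tool", "arguments": {"commands": "0 0 0 0 0 0 0.5; 0 0 0 0 0 0 0.5; 0 0 0 0 0 0 0.5; 0 0 0 0 0 -5 0.5; 0 0 0 0 0 -30 0.5"}}

```text
time_s: 12.88
eef_pos: [0.5199, -0.2274, 0.0609]
eef_rot: [-0.018, 0.769, 0.639, 0.018]
wrist_force: [-0.2, 0.2, 0.3]
opening: 0.5
grasp_force: 0.0
```

{"name": "servo_tool", "arguments": {"commands": "0 0 0 0 0 -50 0.5; 0 0 0 0 0 -50 0.5; 0 -0.049 0 0 0 -25 0.5; 0 0 -0.1575 0 0 0 0.5; 0 0 -0.1575 0 0 0 0.5"}}

```text
time_s: 13.5
eef_pos: [0.5206, -0.2345, 0.1882]
eef_rot: [0.001, 0.657, 0.754, 0.0]
wrist_force: [-0.5, 0.4, 0.8]
opening: 0.5
grasp_force: 0.0
```

{"name": "servo_tool", "arguments": {"commands": "0 0 -0.1575 0 0 0 0.5; 0 0 -0.1575 0 0 0 0.5; 0 0 -0.1575 0 0 0 0.5; 0 0 -0.1575 0 0 0 0.5; 0 0 -0.1575 0 0 0 0.5"}}

```text
time_s: 14.12
eef_pos: [0.5204, -0.2345, 0.1875]
eef_rot: [0.0, 0.317, 0.948, -0.0]
wrist_force: [-1.0, 0.1, 0.4]
opening: 0.501
grasp_force: 0.0
```

{"name": "servo_tool", "arguments": {"commands": "0 0 -0.1575 0 0 0 0.5; 0 0 -0.1575 0 0 0 0.5; 0 0 -0.1575 0 0 0 0.5; 0 0 0 0 0 0 0.4; 0 0 0 0 0 0 0.4"}}

```text
time_s: 14.75
eef_pos: [0.5203, -0.2345, 0.1873]
eef_rot: [0.0, 0.091, 0.996, -0.0]
wrist_force: [-0.3, 0.2, -0.6]
opening: 0.4
grasp_force: 0.0
```

```bash
python3 - <<'E'
from h import *
import json
p,r=pose(); c=calibration("wrist"); cv2.imwrite("pics/w5.png",camera("wrist")); M=r.as_matrix(); print(p,M[:,0],M[:,1],get_obs()['q'])
json.dump({k:np.array(v).tolist() for k,v in c.items()},open("c5.json","w"))
E
```

```text
[ 0.52031013 -0.23453402  0.18731142] [-9.83511169e-01  1.80847139e-01 -3.05053400e-04] [ 1.80847187e-01  9.83511197e-01 -1.40070744e-04] [-6.31339313e-01  1.88825784e-01  1.63790589e+00  3.55475729e-05
  1.31460675e+00 -2.02090853e+00]
```

View pics/w5.png

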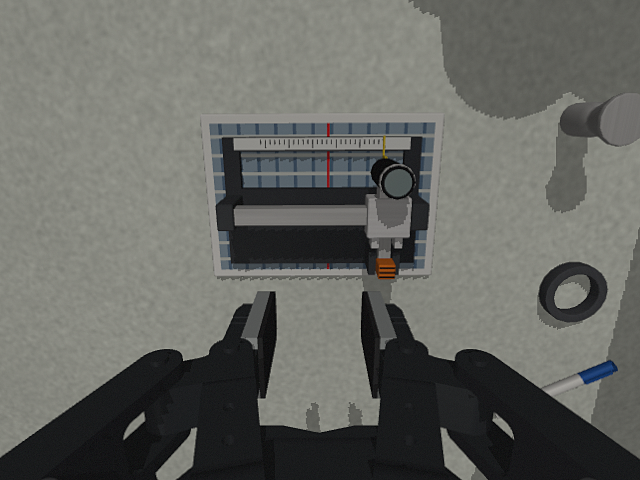

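The counter sits on the sample. The thumb's top is at (386,266), the lens top at (398,181), the pointer at (384,145), the red line at (328,125), and the sample's corners are at (203,115) and (443,115).

```bash
python3 - <<'E'
from h import *
import json
c=json.load(open("c5.json")); p,r=pose(); a=np.radians(-10.2); X=np.array([np.cos(a),np.sin(a),0]);Y=np.array([-X[1],X[0],0])
f0=np.array([.5186,-.2313,0])
g=lambda u,v,z:(lambda q:np.round(np.array([q@X,q@Y])*1e3,1))(on("w",(u,v),z,c)-f0)
for n,u,v,z in(("thumb 47,52",386,264,.061),("lens -29,52",398,181,.086),("ptr -57,52",384,138,.018),("line",328,125,.006),("s",203,115,.006),("s",443,115,.006),("s",430,275,.006),("s",215,278,.006),("scaleL/R pedestal",217,200,.056),("ped",428,200,.056)): print(n,g(u,v,z),on("w",(u,v),z,c).round(4))
im=cv2.imread("pics/w5.png"); cv2.imwrite("pics/w5c.png",cv2.resize(im[105:290,195:450],None,fx=3,fy=3))
M=r.as_matrix(); d=np.array([.5741,-.1884,0])-p; print("to thumb tool dx,dy",1e3*d@M[:,0],1e3*d@M[:,1])
E
```

```text
thumb 47,52 [40.3 50.8] [ 0.5673 -0.1884  0.061 ]
lens -29,52 [-30.1  51.7] [ 0.4981 -0.1751  0.086 ]
ptr -57,52 [-55.6  51.8] [ 0.4731 -0.1704  0.018 ]
line [-66.    5.3] [ 0.4546 -0.2144  0.006 ]
s [ -74.7 -101. ] [ 0.4272 -0.3175  0.006 ]
s [-73.9 103.2] [ 0.4642 -0.1167  0.006 ]
s [ 72.8 103.8] [ 0.6086 -0.1421  0.006 ]
s [  75.1 -103. ] [ 0.5743 -0.3459  0.006 ]
scaleL/R pedestal [-11.3 -81.7] [ 0.493  -0.3097  0.056 ]
ped [-10.6  81.9] [ 0.5226 -0.1488  0.056 ]
to thumb tool dx,dy -44.53704661835744 55.05420910725636
```

View pics/w5c.png

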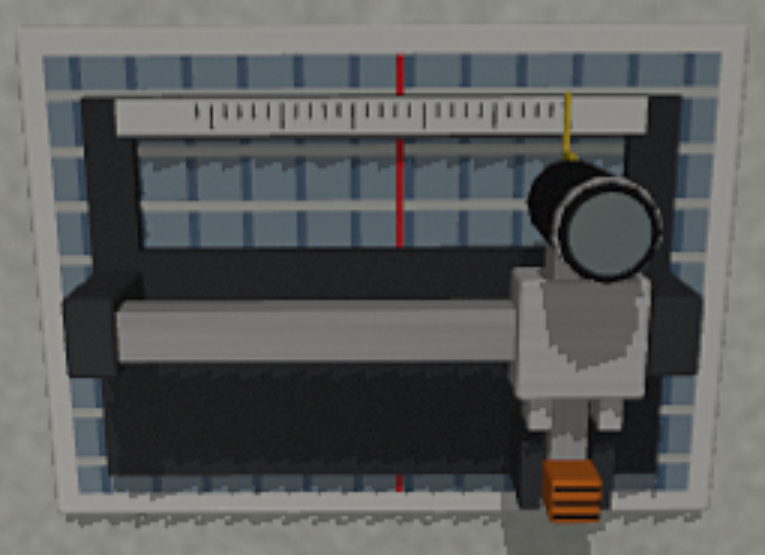

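{"name": "servo_tool", "arguments": {"commands": "0 0 0 -22 27.5 0 0.4; 0 0 0 -22 27.5 0 0.4; 0 0 0 0 0 45 0.4; 0 0 0 0 0 45 0.4; 0 0 0 0 0 0 0.4"}}

```text
time_s: 15.42
eef_pos: [0.5703, -0.1864, 0.0932]
eef_rot: [-0.004, 0.09, 0.996, 0.002]
wrist_force: [-1.2, 0.0, 0.7]
opening: 0.401
grasp_force: 0.0
```

```bash
python3 - <<'E'
from h import *
p,r=pose(); M=r.as_matrix(); d=np.array([.5741,-.1884,0.046])-p; print(p,1e3*d@M)
w=camera("wrist"); cv2.imwrite("pics/w6.png",w[150:480,120:520])
print(proj("wrist",[.5741,-.1884,.061])-[120,150])
E
```

```text
[ 0.57033826 -0.18636726  0.09317949] [-4.44730229 -1.45982394 47.14103249]
[198.02506205 112.22729889]
```

View pics/w6.png

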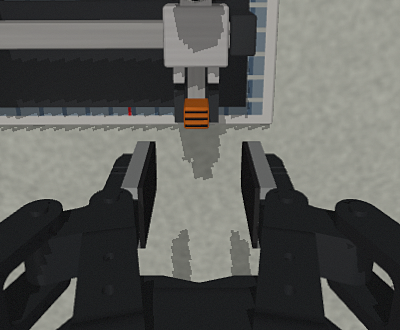

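The thumb's top is at (316,265) in the full wrist frame, about 1 mm from the prediction, and the open fingers straddle its line.

{"name": "servo_tool", "arguments": {"commands": "0 0 0 0 0 25 0.4; 0 0 0 0 0 0 0.4; 0 0 0 0 0 0 0.4"}}

```text
time_s: 15.85
eef_pos: [0.5746, -0.189, 0.0744]
eef_rot: [0.001, 0.089, 0.996, -0.001]
wrist_force: [0.3, -0.0, -0.4]
opening: 0.405
grasp_force: 0.0
```

```bash
python3 - <<'E'
from h import *
p,r=pose(); M=r.as_matrix(); d=np.array([.5741,-.1884,0.046])-p; print(p,1e3*d@M)
E
```

```text
[ 0.57457324 -0.18897719  0.07439875] [ 0.64971715  0.51154291 28.396519  ]
```

{"name": "servo_tool", "arguments": {"commands": "0 0 0 0 0 20 0.4; 0 0 0 0 0 7 0.4; 0 0 0 0 0 0 0.3; 0 0 0 0 0 0 0.2; 0 0 0 0 0 0 0.2"}}

```text
time_s: 16.48
eef_pos: [0.5737, -0.1884, 0.0455]
eef_rot: [0.0, 0.089, 0.996, -0.0]
wrist_force: [0.6, -0.6, 0.6]
opening: 0.198
grasp_force: 0.0
```

{"name": "servo_tool", "arguments": {"commands": "0 0 0 0 0 0 0.15; 0 0 0 0 0 0 0.12; 0 0 0 0 0 0 0.1; 0 0 0 0 0 0 0"}}

```text
time_s: 16.98
eef_pos: [0.5734, -0.1882, 0.0451]
eef_rot: [0.0, 0.089, 0.996, -0.0]
wrist_force: [0.8, -0.3, 0.2]
opening: 0.001
grasp_force: 0.0
```

```bash
python3 - <<'E'
from h import *
p,r=pose(); print(p)
for n in("scene","side","wrist"):
    im=camera(n); cv2.imwrite(f"pics/k_{n}.png",im); h=cv2.cvtColor(im,cv2.COLOR_BGR2HSV)
    m=((h[...,0]>4)&(h[...,0]<18)&(h[...,1]>150)&(h[...,2]>60)).astype(np.uint8)
    k,l,s,ct=cv2.connectedComponentsWithStats(m); print(n,[(s[i].tolist(),ct[i].round(1).tolist()) for i in range(1,k) if s[i,4]>8])
    print(" proj thumb centre",proj(n,[.5741,-.1884,.052]).round(1),"TCP",proj(n,p).round(1))
# before: thumb in w5, w6
E
```

```text
[ 0.57338488 -0.18817292  0.04512465]
scene [([229, 307, 10, 10, 69], [233.7, 311.4])]
 proj thumb centre [233.2 310.4] TCP [233.4 312.6]
side [([340, 344, 11, 11, 87], [345.2, 348.7])]
 proj thumb centre [345.6 346.2] TCP [344.9 349. ]
wrist [([302, 273, 33, 18, 498], [318.4, 281.8])]
 proj thumb centre [319.  292.8] TCP [319.1 285. ]
```

```bash
python3 - <<'E'
from h import *
a=np.radians(-10.2); X=np.array([np.cos(a),np.sin(a),0]);Y=np.array([-X[1],X[0],0]); T=np.array([.5741,-.1884,0])
for x in(-6.5,6.5):
  for z in(43,61): print(x,z,[ (proj("wrist",T+X*x/1e3+Y*y/1e3+[0,0,z/1e3])).round(0).tolist() for y in(-7,7)])
im=cv2.imread("pics/k_wrist.png")
for v in range(255,330,3): print(v,[im[v,u].tolist() for u in(285,305,312,319,326,333,350)])
print(get_obs()['opening'],get_obs()['grasp_force'])
E
```

```text
-6.5 43 [[304.0, 272.0], [334.0, 272.0]]
-6.5 61 [[302.0, 288.0], [336.0, 288.0]]
6.5 43 [[304.0, 297.0], [334.0, 297.0]]
6.5 61 [[303.0, 316.0], [335.0, 316.0]]
255 [[36, 32, 34], [25, 23, 23], [99, 102, 103], [99, 102, 103], [97, 101, 100], [80, 81, 82], [28, 29, 27]]
258 [[36, 36, 36], [36, 33, 34], [98, 101, 102], [130, 133, 135], [98, 100, 101], [28, 28, 26], [31, 30, 30]]
261 [[36, 34, 34], [40, 40, 40], [141, 144, 145], [139, 142, 144], [91, 94, 95], [30, 30, 28], [35, 33, 32]]
264 [[37, 36, 37], [37, 36, 35], [138, 142, 144], [137, 140, 142], [135, 139, 141], [33, 32, 31], [31, 30, 29]]
267 [[36, 36, 34], [41, 39, 40], [137, 141, 142], [137, 140, 142], [134, 138, 139], [33, 34, 33], [33, 31, 30]]
270 [[36, 34, 33], [41, 41, 39], [139, 143, 144], [139, 142, 145], [135, 138, 140], [30, 28, 30], [31, 33, 30]]
273 [[46, 44, 42], [35, 37, 45], [124, 134, 143], [124, 133, 141], [121, 131, 137], [36, 32, 26], [32, 31, 30]]
276 [[45, 43, 43], [15, 65, 133], [18, 67, 137], [16, 67, 137], [18, 70, 137], [25, 52, 103], [31, 29, 26]]
279 [[53, 49, 48], [20, 68, 134], [16, 68, 137], [19, 
[... 1229 characters left out ...]
], [103, 104, 102], [106, 107, 105], [27, 27, 28], [102, 104, 102], [104, 105, 104], [35, 33, 33]]
315 [[38, 37, 35], [104, 105, 103], [106, 107, 105], [25, 24, 25], [104, 105, 104], [104, 105, 102], [39, 36, 37]]
318 [[33, 32, 29], [104, 107, 104], [106, 108, 106], [32, 30, 31], [103, 104, 103], [103, 105, 103], [32, 32, 31]]
321 [[50, 47, 45], [103, 105, 103], [105, 107, 105], [30, 27, 29], [103, 105, 102], [103, 105, 103], [49, 47, 45]]
324 [[31, 31, 31], [103, 104, 103], [107, 108, 106], [29, 29, 30], [103, 104, 102], [104, 105, 102], [32, 31, 30]]
327 [[36, 32, 31], [104, 105, 103], [109, 110, 108], [28, 28, 29], [104, 105, 103], [104, 106, 103], [34, 35, 33]]
-0.0007213177136209683 0.0
```

```bash
python3 - <<'E'
from h import *
p,r=pose(); M=r.as_matrix()
for x in(0,6,11): print(x,[(h,proj("wrist",p+M[:,0]*x/1e3-M[:,2]*h/1e3).round(0).tolist()) for h in(0,5,10,15,20,25,30)])
im=cv2.imread("pics/k_wrist.png"); print(im[291:480:14,:,1][:, 319].tolist())
for v in(292,300,320,345): print(v,[int(k) for k in im[v,280:360:2,1]])
E
```

```text
0 [(0, [319.0, 285.0]), (5, [319.0, 289.0]), (10, [319.0, 294.0]), (15, [319.0, 299.0]), (20, [319.0, 305.0]), (25, [319.0, 310.0]), (30, [319.0, 316.0])]
6 [(0, [319.0, 273.0]), (5, [319.0, 277.0]), (10, [319.0, 282.0]), (15, [319.0, 286.0]), (20, [319.0, 291.0]), (25, [319.0, 297.0]), (30, [319.0, 302.0])]
11 [(0, [319.0, 263.0]), (5, [319.0, 267.0]), (10, [319.0, 271.0]), (15, [319.0, 275.0]), (20, [319.0, 280.0]), (25, [319.0, 285.0]), (30, [319.0, 290.0])]
[19, 28, 27, 27, 40, 37, 38, 37, 116, 118, 119, 32, 33, 31]
292 [172, 173, 172, 172, 175, 175, 45, 50, 54, 51, 51, 111, 105, 106, 106, 106, 108, 83, 25, 24, 27, 41, 110, 104, 105, 105, 106, 107, 54, 48, 49, 49, 48, 80, 124, 123, 131, 175, 171, 175]
300 [111, 112, 112, 109, 108, 114, 48, 53, 52, 51, 61, 106, 105, 104, 104, 105, 107, 85, 29, 31, 29, 35, 110, 105, 104, 106, 105, 106, 106, 47, 49, 49, 45, 91, 119, 118, 118, 115, 114, 113]
320 [19, 32, 33, 30, 28, 30, 29, 29, 27, 50, 108, 104, 104, 105, 105, 104, 108, 38, 28, 30, 25, 26, 114, 105, 103, 104, 105, 106, 105, 106, 31, 31, 31, 30, 28, 29, 30, 28, 20, 177]
345 [31, 31, 32, 33, 32, 33, 31, 34, 33, 23, 34, 34, 34, 31, 30, 25, 151, 29, 42, 43, 40, 34, 129, 23, 33, 32, 33, 34, 33, 31, 33, 33, 33, 33, 34, 30, 33, 31, 34, 33]
```

{"name": "servo_tool", "arguments": {"commands": "0 0 0 0 0 0 0.35; 0 0 0 0 0 0 0.35; 0 0 0 0 0 4 0.35; 0 0 0 0 0 4 0.35; 0 0 0 0 0 4 0.35"}}

```text
time_s: 17.75
eef_pos: [0.5732, -0.1881, 0.0326]
eef_rot: [-0.0, 0.089, 0.996, 0.0]
wrist_force: [0.6, -0.2, -0.3]
opening: 0.351
grasp_force: 0.0
```

{"name": "servo_tool", "arguments": {"commands": "0 0 0 0 0 0 0.25; 0 0 0 0 0 0 0.2; 0 0 0 0 0 0 0.16; 0 0 0 0 0 0 0.14"}}

```text
time_s: 18.25
eef_pos: [0.5735, -0.1883, 0.0333]
eef_rot: [0.0, 0.089, 0.996, -0.0]
wrist_force: [-0.7, 0.0, 0.4]
opening: 0.148
grasp_force: 24.0
```

{"name": "servo_tool", "arguments": {"commands": "0 0 0 0 0 0 0.12; 0 0 0 0 0 0 0.1; 0 0 0 0 0 0 0.08; 0 0 0 0 0 0 0.06"}}

```text
time_s: 18.75
eef_pos: [0.5735, -0.1883, 0.0333]
eef_rot: [0.0, 0.089, 0.996, -0.0]
wrist_force: [-0.3, 1.0, 3.1]
opening: 0.118
grasp_force: 58.7
```

{"name": "servo_tool", "arguments": {"commands": "0 0 0 -2 0 0 0; 0 0 0 -3 0 0 0; 0 0 0 -3 0 0 0; 0 0 0 -3 0 0 0; 0 0 0 0 0 0 0"}}

```text
time_s: 19.38
eef_pos: [0.5848, -0.1903, 0.0333]
eef_rot: [0.001, 0.089, 0.996, -0.0]
wrist_force: [0.7, 0.1, 3.9]
opening: 0.121
grasp_force: 59.0
```

{"name": "servo_tool", "arguments": {"commands": "0 0 0 -1 0 0 0; 0 0 0 -0.5 0 0 0; 0 0 0 0 0 0 0"}}

```text
time_s: 19.75
eef_pos: [0.5857, -0.1904, 0.0332]
eef_rot: [0.0, 0.089, 0.996, -0.0]
wrist_force: [-1.0, 0.6, 5.6]
opening: 0.119
grasp_force: 59.1
```

{"name": "servo_tool", "arguments": {"commands": "0 0 0 -0.5 0 0 0; 0 0 0 -0.5 0 0 0; 0 0 0 0 0 0 0; 0 0 0 0 0 0 0"}}

```text
time_s: 20.25
eef_pos: [0.5867, -0.1906, 0.0332]
eef_rot: [0.0, 0.089, 0.996, -0.0]
wrist_force: [-1.3, 0.8, 4.7]
opening: 0.121
grasp_force: 59.1
```

{"name": "servo_tool", "arguments": {"commands": "0 0 0 0 0 0 0.2; 0 0 0 0 0 0 0.35; 0 0 0 0 0 -10 0.35; 0 0 0 0 0 -44 0.4; 0 0 0 0 0 -50 0.4"}}

```text
time_s: 20.88
eef_pos: [0.586, -0.1902, 0.1378]
eef_rot: [-0.001, 0.089, 0.996, 0.0]
wrist_force: [0.5, 1.1, -0.1]
opening: 0.396
grasp_force: 0.0
```

{"name": "servo_tool", "arguments": {"commands": "0 0 0 0 0 -50 0.4; 0 0 0 28.5 -27.5 0 0.4; 0 0 0 28.5 -27.5 0 0.4; 0 0 0 0 0 0 0.4; 0 0 0 0 0 0 0.4"}}

```text
time_s: 21.5
eef_pos: [0.5212, -0.2345, 0.1877]
eef_rot: [0.001, 0.09, 0.996, -0.0]
wrist_force: [0.2, 0.5, 0.5]
opening: 0.403
grasp_force: 0.0
```

```bash
cat > look.py <<'E'
from h import *
import sys
a=np.radians(-10.2); X=np.array([np.cos(a),np.sin(a),0]);Y=np.array([-X[1],X[0],0]); f0=np.array([.5186,-.2313,0])
def run(im,c,tag):
    g=lambda u,v,z:(lambda q:np.round(np.array([q@X,q@Y])*1e3,1))(on("w",(u,v),z,c)-f0)
    h=cv2.cvtColor(im,cv2.COLOR_BGR2HSV); H,S,V=[h[...,i].astype(int) for i in range(3)]
    for n,m,z in(("orange",(H>4)&(H<18)&(S>150)&(V>60),.061),("yellow",(H>=20)&(H<34)&(S>120)&(V>60),.018),("red",((H<4)|(H>174))&(S>130)&(V>60),.006)):
        k,l,s,ct=cv2.connectedComponentsWithStats(m.astype(np.uint8))
        for i in range(1,k):
            if s[i,4]>5 and s[i,1]<330: print(tag,n,s[i].tolist(),ct[i].round(1).tolist(),"top-mid",g(ct[i][0],s[i,1],z),"centre",g(*ct[i],z))
E
python3 - <<'E'
from look import *
import json
run(cv2.imread("pics/w5.png"),json.load(open("c5.json")),"before")
p,r=pose(); c=calibration("wrist"); im=camera("wrist"); cv2.imwrite("pics/w7.png",im); print(p,r.as_matrix()[:,0])
json.dump({k:np.array(v).tolist() for k,v in c.items()},open("c7.json","w")); run(im,c,"now")
# base shift: match template of left pedestal/bar region between pics
A=cv2.imread("pics/w5.png",0); t=A[190:270,212:330]
R=cv2.matchTemplate(cv2.imread("pics/w7.png",0)[150:310,170:380],t,cv2.TM_CCOEFF_NORMED); print("counter match",cv2.minMaxLoc(R)[1],np.array(cv2.minMaxLoc(R)[3])+[170,150],"was [212 190]")
c5=json.load(open("c5.json"))
for P in([.493,-.3097,.056],[.4642,-.1167,.006]): print(proj("w",P,c5),proj("w",P,c))
E
```

```text
before orange [376, 258, 20, 21, 314] [384.8, 267.5] top-mid [35.2 49.7] centre [43.3 50. ]
before yellow [382, 136, 6, 23, 54] [383.9, 147.9] top-mid [-57.2  51.6] centre [-47.5  52.1]
before red [327, 123, 3, 14, 40] [328.0, 129.8] top-mid [-67.6   5.3] centre [-62.    5.4]
before red [327, 151, 3, 37, 81] [327.6, 167.9] top-mid [-44.2   5.1] centre [-29.5   5.1]
before red [327, 263, 2, 6, 12] [327.5, 265.5] top-mid [60.1  5.3] centre [62.7  5.3]
[ 0.52121793 -0.23453772  0.18765401] [-0.98396111  0.1783801  -0.00103266]
now orange [375, 272, 19, 19, 298] [383.5, 280.5] top-mid [48.3 49.4] centre [55.7 49.8]
now orange [381, 292, 12, 1, 12] [386.5, 292.0] top-mid [65.9 52.8] centre [65.9 52.8]
now yellow [382, 135, 6, 23, 53] [383.9, 146.8] top-mid [-57.1  51.7] centre [-47.5  52.1]
now red [327, 122, 3, 14, 40] [328.0, 128.8] top-mid [-67.4   5.3] centre [-61.8   5.3]
now red [327, 150, 3, 36, 73] [327.5, 167.3] top-mid [-44.   5.] centre [-29.    5.1]
now red [327, 262, 2, 6, 12] [327.5, 264.5] top-mid [60.3  5.6] centre [62.8  5.6]
counter match 0.9888691306114197 [212 189] was [212 190]
[217.01520879 199.93763225] [216.88884826 198.30711789]
[442.94456276 115.03940709] [442.98388482 114.0695437 ]
```

{"name": "servo_tool", "arguments": {"commands": "0 0 0 16 27 0 0.5; 0 0 0 16 27 0 0.5; 0 0 0 0 0 40 0.5; 0 0 0 0 0 25 0.5; 0 0 0 0 0 0 0.5"}}

```text
time_s: 22.18
eef_pos: [0.498, -0.174, 0.1201]
eef_rot: [-0.002, 0.089, 0.996, 0.001]
wrist_force: [0.3, -0.1, 0.3]
opening: 0.502
grasp_force: 0.0
```

{"name": "servo_tool", "arguments": {"commands": "0 0 0 0 0 0 0.5"}}

```text
time_s: 22.3
eef_pos: [0.4999, -0.1758, 0.1231]
eef_rot: [0.001, 0.089, 0.996, -0.0]
wrist_force: [-0.5, -0.5, 0.2]
opening: 0.499
grasp_force: 0.0
```

```bash
python3 - <<'E'
from look import *
p,r=pose(); M=r.as_matrix(); d=np.array([.499,-.1751,0.040])-p; print(p,1e3*d@M)
c=calibration("wrist"); im=camera("wrist"); cv2.imwrite("pics/w8.png",im); run(im,c,"now")
L=proj("w",[.499,-.1751,.086],c); print("lens top proj",L)
g=cv2.cvtColor(im,cv2.COLOR_BGR2GRAY); ci=cv2.HoughCircles(cv2.GaussianBlur(g,(5,5),1),cv2.HOUGH_GRADIENT,1,40,param1=80,param2=25,minRadius=22,maxRadius=60); print(ci)
print("tip z est: finger rows at col 240..400", [[int(k) for k in g[v,200:440:8]] for v in(285,300,315)])
E
```

```text
[ 0.49992709 -0.1757998   0.12310728] [ 1.14285291  0.55432543 83.10569016]
now yellow [318, 184, 4, 30, 62] [319.5, 198.9] top-mid [-58.   51.8] centre [-47.4  51.8]
now red [254, 168, 3, 16, 43] [255.1, 174.9] top-mid [-67.6   5.4] centre [-62.7   5.2]
now red [256, 202, 4, 40, 105] [257.5, 221.6] top-mid [-42.7   5.9] centre [-27.8   5.3]
lens top proj [319.94079613 255.73452326]
[[[230.5 238.5  56.1]
  [548.5 362.5  39.4]
  [182.5 237.5  57.2]
  [271.5 229.5  49.4]
  [332.5 252.5  53.9]
  [234.5 193.5  27.2]
  [598.5 171.5  33.5]
  [343.5 209.5  29.3]]]
tip z est: finger rows at col 240..400 [[129, 129, 128, 128, 126, 126, 126, 125, 126, 125, 125, 124, 145, 139, 103, 100, 102, 100, 140, 44, 42, 59, 122, 152, 145, 155, 143, 145, 145, 144], [36, 34, 33, 33, 31, 29, 91, 33, 17, 32, 30, 33, 146, 141, 141, 138, 141, 141, 134, 42, 39, 117, 19, 92, 91, 140, 148, 140, 146, 144], [35, 34, 36, 27, 30, 93, 92, 15, 13, 33, 32, 32, 29, 144, 19, 19, 24, 97, 26, 26, 19, 101, 18, 23, 92, 95, 29, 116, 143, 149]]
```

{"name": "servo_tool", "arguments": {"commands": "0 0 0 1 0 40 0.5; 0 0 0 0 0.5 20 0.5; 0 0 0 0 0 10 0.5; 0 0 0 0 0 8 0.5; 0 0 0 0 0 0 0.5"}}

```text
time_s: 22.98
eef_pos: [0.4983, -0.1753, 0.0444]
eef_rot: [0.0, 0.089, 0.996, -0.0]
wrist_force: [-0.5, -0.1, -0.4]
opening: 0.499
grasp_force: 0.0
```

{"name": "servo_tool", "arguments": {"commands": "0 0 0 0 0 0 0.4; 0 0 0 0 0 0 0.35; 0 0 0 0 0 0 0.3; 0 0 0 0 0 0 0.28; 0 0 0 0 0 0 0.28"}}

```text
time_s: 23.6
eef_pos: [0.4982, -0.175, 0.0443]
eef_rot: [0.0, 0.089, 0.996, -0.0]
wrist_force: [0.4, 0.0, 1.3]
opening: 0.279
grasp_force: 0.8
```

{"name": "servo_tool", "arguments": {"commands": "0 0 0 0 0 0 0.3; 0 0 0 0 -3 0 0.3; 0 0 0 0 -5 0 0.3; 0 0 0 0 -5 0 0.3; 0 0 0 0 -5 0 0.3"}}

```text
time_s: 24.22
eef_pos: [0.4946, -0.1931, 0.044]
eef_rot: [-0.0, 0.089, 0.996, 0.0]
wrist_force: [-0.2, 1.3, 0.4]
opening: 0.3
grasp_force: 0.7
```

```bash
python3 - <<'E'
from look import *
p,r=pose(); print(p)
c=calibration("wrist"); im=camera("wrist"); cv2.imwrite("pics/w9.png",im); run(im,c,"now")
E
```

```text
[ 0.4945753  -0.19311725  0.04398723]
now yellow [318, 213, 5, 43, 134] [320.0, 234.8] top-mid [-58.4  33.8] centre [-46.9  33.8]
now red [264, 190, 5, 22, 83] [266.2, 200.7] top-mid [-68.    5.5] centre [-62.3   5.2]
now red [266, 236, 6, 51, 185] [268.8, 261.9] top-mid [-42.6   5.9] centre [-27.5   5.3]
```

{"name": "servo_tool", "arguments": {"commands": "0 0 0 0 -6 0 0.3; 0 0 0 0 -6 0 0.3; 0 0 0 0 -6 0 0.3; 0 0 0 0 -5 0 0.3; 0 0 0 0 -3 0 0.3"}}

```text
time_s: 24.9
eef_pos: [0.49, -0.2187, 0.044]
eef_rot: [-0.0, 0.089, 0.996, 0.0]
wrist_force: [0.2, 1.3, -0.5]
opening: 0.299
grasp_force: 0.6
```

{"name": "servo_tool", "arguments": {"commands": "0 0 0 0 0 0 0.3; 0 0 0 0 0 0 0.3"}}

```text
time_s: 25.15
eef_pos: [0.4903, -0.2186, 0.0442]
eef_rot: [0.0, 0.089, 0.996, -0.0]
wrist_force: [0.2, 0.4, 1.6]
opening: 0.299
grasp_force: 0.0
```

```bash
python3 - <<'E'
from look import *
p,r=pose(); print(p)
c=calibration("wrist"); im=camera("wrist"); cv2.imwrite("pics/w10.png",im); run(im,c,"now")
E
```

```text
[ 0.49030483 -0.2185889   0.04424722]
now orange [317, 243, 1, 9, 9] [317.0, 247.0] top-mid [-55.8   6.6] centre [-54.1   6.6]
now yellow [317, 213, 5, 43, 141] [319.1, 235.3] top-mid [-58.    7.6] centre [-46.2   7.5]
now red [313, 189, 4, 22, 86] [314.5, 199.7] top-mid [-68.1   5.1] centre [-62.3   5.1]
now red [314, 235, 3, 19, 55] [315.0, 243.7] top-mid [-42.7   5.3] centre [-37.7   5.3]
```

{"name": "servo_tool", "arguments": {"commands": "0 0 0 0 -1.2 0 0.3; 0 0 0 0 -1.0 0 0.3; 0 0 0 0 0 0 0.3; 0 0 0 0 0 0 0.3"}}

```text
time_s: 25.7
eef_pos: [0.4899, -0.2205, 0.0442]
eef_rot: [0.0, 0.089, 0.996, -0.0]
wrist_force: [0.6, 0.6, 0.9]
opening: 0.299
grasp_force: 0.5
```

```bash
python3 - <<'E'
from look import *
p,r=pose(); print(p)
c=calibration("wrist"); im=camera("wrist"); cv2.imwrite("pics/w11.png",im); run(im,c,"now")
E
```

```text
[ 0.48986045 -0.2205455   0.04417556]
now orange [318, 235, 1, 18, 18] [318.0, 243.5] top-mid [-59.3   5. ] centre [-55.7   5. ]
now yellow [318, 213, 5, 43, 142] [320.1, 235.5] top-mid [-58.1   6.1] centre [-46.2   6.1]
now red [317, 190, 4, 21, 84] [318.5, 200.0] top-mid [-67.7   5.3] centre [-62.3   5.3]
now red [317, 236, 1, 17, 17] [317.0, 244.0] top-mid [-42.3   4.4] centre [-37.7   4.4]
```

{"name": "servo_tool", "arguments": {"commands": "0 0 0 0 -0.7 0 0.3; 0 0 0 0 0 0 0.3; 0 0 0 0 0 0 0.3"}}

```text
time_s: 26.12
eef_pos: [0.4897, -0.2213, 0.0441]
eef_rot: [0.0, 0.089, 0.996, -0.0]
wrist_force: [1.9, 0.6, 0.6]
opening: 0.303
grasp_force: 0.4
```

```bash
python3 - <<'E'
from look import *
p,r=pose(); print(p)
c=calibration("wrist"); im=camera("wrist"); cv2.imwrite("pics/w12.png",im); run(im,c,"now")
for v in(195,205,216,222,228): print(v,[im[v,u].tolist() for u in range(313,326)])
E
```

```text
[ 0.48966015 -0.22129974  0.04408923]
now yellow [318, 213, 5, 43, 141] [320.1, 235.4] top-mid [-58.2   5.3] centre [-46.3   5.3]
now red [318, 190, 4, 21, 69] [319.8, 199.3] top-mid [-67.8   5.2] centre [-62.8   5.2]
195 [[118, 111, 98], [120, 111, 99], [117, 108, 96], [121, 112, 96], [119, 111, 99], [61, 55, 133], [6, 5, 159], [11, 8, 156], [28, 25, 156], [77, 69, 121], [96, 79, 48], [95, 78, 60], [92, 75, 59]]
205 [[118, 109, 96], [117, 109, 97], [118, 109, 96], [119, 111, 94], [120, 110, 95], [92, 86, 118], [0, 0, 159], [6, 5, 156], [31, 27, 156], [77, 70, 122], [97, 78, 48], [94, 77, 58], [91, 73, 57]]
216 [[157, 163, 163], [158, 163, 164], [158, 163, 164], [161, 164, 165], [167, 166, 167], [165, 162, 164], [1, 128, 155], [16, 133, 156], [45, 131, 153], [119, 133, 135], [169, 168, 167], [164, 167, 168], [162, 165, 167]]
222 [[154, 159, 159], [154, 158, 159], [158, 163, 164], [150, 154, 155], [39, 33, 33], [131, 131, 135], [13, 135, 162], [22, 134, 157], [41, 131, 154], [101, 115, 118], [119, 117, 115], [115, 116, 117], [54, 55, 56]]
228 [[152, 158, 158], [153, 157, 158], [154, 159, 159], [154, 158, 159], [159, 158, 158], [161, 158, 160], [3, 126, 154], [16, 130, 155], [55, 133, 155], [140, 157, 159], [161, 161, 160], [155, 158, 160], [154, 158, 158]]
```

{"name": "servo_tool", "arguments": {"commands": "0 0 0 0 0.4 0 0.4; 0 0 0 0 0 0 0.5; 0 0 0 0 0 -15 0.5; 0 0 0 0 0 -45 0.5; 0 0 0 0 0 -45 0.5"}}

```text
time_s: 26.8
eef_pos: [0.4896, -0.2208, 0.1511]
eef_rot: [-0.0, 0.089, 0.996, -0.0]
wrist_force: [1.6, -0.5, -1.5]
opening: 0.498
grasp_force: 0.0
```

{"name": "servo_tool", "arguments": {"commands": "0 0 0 -15 -7 -38 0.5; 0 0 0 -15 -6 0 0.5; 0 0 0 0 0 0 0.5; 0 0 0 0 0 0 0.5"}}

```text
time_s: 27.3
eef_pos: [0.5161, -0.2383, 0.1867]
eef_rot: [-0.001, 0.089, 0.996, 0.0]
wrist_force: [-0.6, 0.5, -0.3]
opening: 0.503
grasp_force: 0.0
```

```bash
python3 - <<'E'
from look import *
import json
p,r=pose(); print(p)
c=calibration("wrist"); im=camera("wrist"); cv2.imwrite("pics/w13.png",im); run(im,c,"now")
A=cv2.imread("pics/w5.png",0); B=cv2.cvtColor(im,cv2.COLOR_BGR2GRAY); c5=json.load(open("c5.json"))
for n,(x,y,w,h),P in(("counter",(212,190,60,80),[.493,-.3097,.056]),("samplecorner",(190,100,40,30),[.4272,-.3175,.006])):
    d=cv2.minMaxLoc(cv2.matchTemplate(B,A[y:y+h,x:x+w],cv2.TM_CCOEFF_NORMED)); print(n,d[1],np.array(d[3])-[x,y],"expected",(proj("w",P,c)-proj("w",P,c5)).round(1))
for n,f in(("scene","pics/scene0.png"),("side","pics/side0.png")):
    a=cv2.imread(f,0); b=cv2.cvtColor(camera(n),cv2.COLOR_BGR2GRAY)
    for k,X in(("weight",[.488,-.002,.03]),("ring",[.651,-.012,.007]),("pen",[.765,-.027,.006])):
        u,v=proj(n,X).astype(int); t=a[v-22:v+22,u-22:u+22]; s=b[v-32:v+32,u-32:u+32]; m=cv2.minMaxLoc(cv2.matchTemplate(s,t,cv2.TM_CCOEFF_NORMED)); print(n,k,round(m[1],3),np.array(m[3])-10)
E
```

```text
[ 0.51608764 -0.23834386  0.18665596]
now orange [380, 277, 19, 15, 243] [388.5, 284.4] top-mid [47.4 49. ] centre [53.9 49.4]
now orange [393, 293, 6, 4, 21] [395.4, 294.3] top-mid [61.6 55.4] centre [62.7 55.5]
now yellow [333, 141, 3, 23, 49] [333.6, 152.6] top-mid [-57.1   5.2] centre [-47.6   5.3]
now red [333, 128, 2, 12, 24] [333.5, 133.5] top-mid [-67.3   5.5] centre [-62.8   5.5]
now red [331, 267, 3, 6, 12] [332.3, 269.9] top-mid [60.1  5.7] centre [63.1  5.7]
counter 0.9774905443191528 [5 4] expected [5.9 4.6]
samplecorner 0.9701104760169983 [5 4] expected [5.6 4.3]
scene weight 0.209 [1 7]
scene ring 0.831 [0 0]
scene pen 0.337 [0 0]
side weight 0.294 [1 2]
side ring 0.156 [-7 10]
side pen 0.041 [ 7 10]
```

```bash
python3 -c "
from bench import *
print(hand_in())"
```

```text
the job is handed in; nothing more can be done
None
```

I handed the job in at about 27 s: the counter sits within about 1 mm of centre and square on the sample, the lock is off by about 13 mm, and the yellow pointer is within about 0.3 mm of the red line. I moved no bystanders, but my last image check of them was inconclusive.

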